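# Check a chopping board with a moisture probe

### The job

The chopping board is drying on its sloping stand and must be checked before it is oiled. Pull the yellow moisture probe straight up out of its charging dock, against the spring catch, and set its brass tip on the red spot of the board, not the blue one, with the probe square to the board's sloping face. Press gently so that the sprung tip goes in about half-way, finish while still holding it there, and leave the mug, bottle and jar where they are.

Things in the scene. Friction and masses are not known exactly. Their poses are not given: they have to be found in the camera images.
- probe: loose moisture probe, 0.10 to 0.17 kg, upright in the dock, tip down. Origin: end of its unpressed tip, on its centre line; +z runs from the tip to the handle's top. Along z: brass tip 0 to 12 mm (ball end 10 mm in diameter), steel barrel 12 to 60 mm (16 mm in diameter at most), yellow handle 60 to 136 mm (34 mm along x by 26 mm along y, rounded edges)
- probe_grip (a point): point on the probe's centre line where to grasp its yellow handle: 105 mm above the free tip end, 31 mm below the handle's top, 45 mm above its bottom; same axes as the probe: the handle is 34 mm thick along x and 26 mm along y
- probe_tip (a point): the end of the probe's sprung brass tip (moves with the tip as it is pressed in); +z points along the probe to the handle
- plunger (a joint): how far the sprung tip is pressed into the probe, m: 0 free, 0.010 fully in; it takes about 1 N to start and 5 N to push fully in (400 N/m)
- dock: fixed white charging dock, 60 x 60 mm, top 71 mm above the worktop, on a black foot 100 x 100 x 8 mm; origin under its centre. The handle's lower end rests on its top, the barrel stands in a round socket (18 mm), held by two sprung catches: pulling up takes about 5 to 12 N over the first 10 mm, then slight drag; free once 60 mm up. Grey catch knobs stand out 10 mm on the +y, -y sides
- board: fixed chopping board, light wood with two dark stripes, 170 mm deep x 230 mm wide x 20 mm thick, on a steel wire stand; origin on the worktop under its centre. Its face slopes: it rises along the body's +x at 0.35 rad (20 degrees) to the horizontal; the face's middle is 58 mm above the worktop, its rear edge 87 mm
- red_spot: red disc, 24 mm in diameter, lying flush on the board's sloping face: the target. Origin: its centre on the board's face; +z is the outward square (normal) of the sloping face, +x points up the slope
- blue_spot: blue disc like the red one, 24 mm in diameter, 80 to 120 mm beside it: not the target. Axes as for the red spot
- mug: bystander: white mug, 83 mm across, 93 mm high; origin under its centre
- oil_bottle: bystander: pink oil bottle with a black spout, 38 mm across, 126 mm high; origin under its centre
- jar: bystander: spice jar with a black cap, 40 mm across, 105 mm high; origin under its centre
There are look-alikes about, which are no part of the job. There is more than one size of the probe; the one meant has the size given above.

How it is judged:
On the way:
1. the probe has been pulled clear out of the dock and is held in the fingers (z of probe in the frame of dock above 0.072 m and contact force between probe and dock below 0.1 N and contact force between the fingers and probe above 1 N), for 0.1 s.
At the end, for the whole second after the job is handed in: Still gripped, at rest and off the dock, the probe has its tip within 10 mm of the red spot's centre, its axis within 0.17 rad of square to the board's face, its sprung tip pressed in 1.5 to 9 mm, and bears on the board with 0.8 to 7 N (distance between probe_tip and red_spot below 0.01 m and angle between the z axis of probe_tip and the z axis of red_spot, either way round below 0.17 rad and z of probe_grip in the frame of red_spot above 0.08 m and value of joint plunger between 0.0015 and 0.009 m and contact force between probe and board between 0.8 and 7 N and contact force between the fingers and probe above 1 N and contact force between probe and dock below 0.1 N and linear speed of probe below 0.02 m/s); the arm keeps its last pose, push and grip.
It fails at once if the probe is pressed hard on the board (over 15 N) (contact force between probe and board above 15 N).
It fails at once if the mug is knocked away (over 30 mm) or over (distance of mug from where it was at the start of the episode above 0.03 m or angle between mug's own z axis and vertical above 0.5 rad).
It fails at once if the oil bottle is knocked away (over 30 mm) or over (distance of oil_bottle from where it was at the start of the episode above 0.03 m or angle between oil_bottle's own z axis and vertical above 0.5 rad).
It fails at once if the spice jar is knocked away (over 30 mm) or over (distance of jar from where it was at the start of the episode above 0.03 m or angle between jar's own z axis and vertical above 0.5 rad).
It also fails if it takes over 38 s, if anything falls off the work surface, if the arm or the gripper's body presses on something with over 40 N, if the wrist force passes 120 N, or if a joint passes its speed limit or range.

### The arm

A 6-joint arm with a two-finger parallel gripper is mounted at the origin on a cart in front of the work surface, level with it; the furniture and walls round the work are solid. World frame = base frame: x ahead of the robot, y to its left, z up, the work surface at z = 0. Lengths are in m, angles in rad, forces in N, time in s.
With the tool pointing down it reaches from about 0.35 to 0.925 m from the base axis. Payload 6.4 kg.
Tool frame: the origin (TCP) lies at the very end of the fingers, on their centre line; the grasp point (between the pads) lies 19 mm behind it; z points along the fingers, x is the direction in which the jaws open and shut, and the axes are right-handed (so a half turn about z gives the same grasp; the last joint's range is limited). The gripper opens to 85 mm and grips with 20 to 120 N. Pads are 22 mm wide; open, the fingers measure 114 mm over their backs; the gripper's body (76 mm by 85 mm) begins 54 mm behind the grasp point. The pads swing forward as they close: fully open they stand 13 mm farther back than shut.
Start: joints at [1.074, 0.245, 1.558, -0, 1.339, -0.174], TCP at [0.206, 0.616, 0.231] pointing down, gripper open.
Joint ranges: [-3.13, 3.13], [-1.02, 2.26], [0.13, 2.54], [-0.95, 4.09], [0.21, 2.88], [-2.74, 2.74]. Speed limits (rad/s): [2.57, 2.57, 3.14, 3.14, 3.14, 3.14].

### API

Orientations are given as [roll, pitch, yaw] about the fixed x, y, z axes, in that order (R = Rz(yaw) Ry(pitch) Rx(roll)).
In Python, from rig import ctrl gives the robot as it stands.
- The arm moves only by the tool step_arm, never from a script. Its argument "plan" is one flat list of numbers, 4 for each row, row after row: the shift along the tool's x, y, z in mm, then the turn about the tool's z in rad. A call has 1 to 5 rows; each row is the pose to reach, as a shift and turn from the pose commanded when the call began, along the tool's axes at that moment; what a row does not reach only later rows make up. A row lasts 1/10 s, in which the tool goes at most 50 mm and 8.59 degrees, less where a joint would pass 70% of its speed; a pose out of reach is approached as far as the arm can. A call with a gripper value outside its range is refused whole. "hand" is the opening, from 0 (shut) to 1 (fully open), set as the call begins (left out, the last holds). The fingers move at their own pace and stop on an object; "squeeze" is the grip in N (left out, the last holds). Time passes only in rows, so rows that repeat a pose let the fingers close. It gives the time, the measured TCP pose, the force and the opening at its end, in the units of the state.
- ctrl.read_state(): the state, without advancing time (a new reading comes with each control period).
- ctrl.get_image(name): name is "side" or "top"; returns a dict with "pixels" (420x560x3 uint8, red, green, blue), "K" (3x3 intrinsics, pixels), "k1" (the pictures are not rectified: a ray, as slopes to the right and down, at radius r is drawn at 1 + k1 r^2 times it, then the intrinsics apply), "pose" (4x4, takes a point from camera to world coordinates). Camera axes: x right, y down, z forward; pixel columns grow to the right and rows downward; lengths in m; the calibration is good to about 2 mm. A picture is of the moment at which its call begins. There is no depth.
- ctrl.hand_in(): hands the job in, once; it reports no verdict.
The state is a dict: "time": time; "qpos": joint angles; "joint_vel": joint speeds; "tau": joint torques, N m; "ee_pos": TCP position; "tcp_rot": TCP orientation; "force": force on the tool from outside, world axes, zero at the start; "ft_torque": the same for the moment, N m; "width": opening from 0.0 (shut) to 1.0 (fully open).
Only numpy, scipy, OpenCV 4.12 (cv2) and the standard library are available. Lean on these libraries where they do the work, as an engineer would, in place of code of your own. Each camera call takes 0.05 s, during which the arm holds its last target. There are 200 camera calls.

## Working session

There is one attempt and no reset: what is moved stays moved. The work goes in short steps, Python scripts to look and compute and a tool call to move; the robot and the scene stay as the last step left them, time stands still between calls to the robot, and variables do not carry over. Pictures are saved under pics/ and viewed, about 8 in all and at most 12, crops included, and the job is handed in when it is done.

Besides the shell and the picture viewer there is one more tool, called as a command line: name --argument value ..., lists and objects as JSON in quotes. step_arm: Moves the arm, as the interface text tells. Its arguments: {"type":"object","properties":{"plan":{"type":"array","items":{"type":"number"}},"hand":{"type":"number"},"squeeze":{"type":"number"}},"required":["plan"]}

```bash
ls; mkdir -p pics; python3 - <<'E'
from rig import ctrl
import cv2,numpy as np
for n in("side","top"):
    d=ctrl.get_image(n);cv2.imwrite(f"pics/{n}0.png",d["pixels"][:,:,::-1]);print(n,d["K"],d["k1"],np.round(d["pose"],4).tolist())
print(ctrl.read_state())
E
```

```text
pics
side [[393.59040327   0.         282.62776841]
 [  0.         393.59040327 212.10790181]
 [  0.           0.           1.        ]] 0.019633463720229786 [[0.8452, -0.3638, 0.3917, 0.1984], [-0.5344, -0.5886, 0.6066, -0.6655], [0.0099, -0.722, -0.6919, 0.6797], [0.0, 0.0, 0.0, 1.0]]
top [[446.93265919   0.         280.18083562]
 [  0.         446.93265919 205.09611223]
 [  0.           0.           1.        ]] -0.04915978101880273 [[0.0685, -0.9726, 0.222, 0.332], [-0.9976, -0.0665, 0.0166, -0.1762], [-0.0014, -0.2227, -0.9749, 1.0358], [0.0, 0.0, 0.0, 1.0]]
{'time': 0.1, 'qpos': array([ 1.07390552e+00,  2.45754544e-01,  1.55891165e+00, -1.80160124e-05,
        1.33869585e+00, -1.74107648e-01]), 'joint_vel': array([-1.17392671e-03, -1.43344963e-03, -2.78016319e-03,  1.46148726e-03,
       -2.61522712e-03, -3.62468396e-05]), 'tau': array([-1.44851060e-04, -4.30677259e+01, -3.27128255e+01, -1.71800107e-04,
        2.84283902e-03,  1.51334416e-05]), 'ee_pos': array([0.20594167, 0.61597601, 0.23027341]), 'tcp_rot': array([-3.14130340e+00,  1.74568062e-03,  1.24801758e+00]), 'force': array([ 0.3366787 ,  0.62442971, -0.52504215]), 'ft_torque': array([-0.02194582,  0.05352738, -0.01260635]), 'width': 1.0008720574574461}
```

View pics/side0.png

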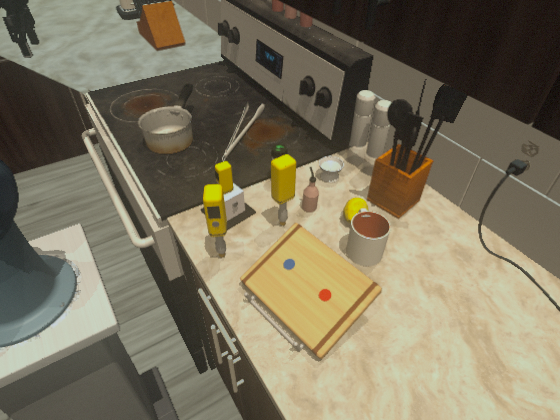

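View pics/top0.png

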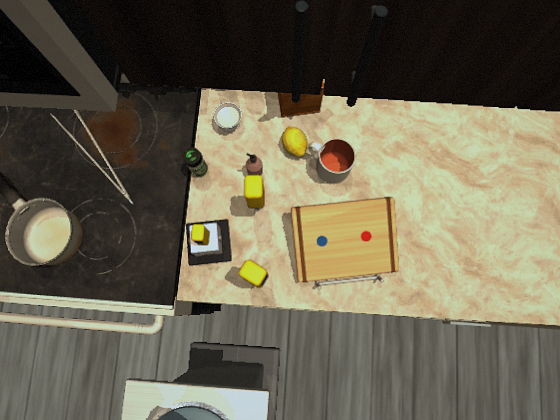

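Three candidates for the probe: top (200,233)/side (225,178), which stands in the white dock; top (254,272)/side (214,210), free-standing; and top (255,190)/side (284,180), free-standing. The last two are look-alikes, so I choose the one in the dock. The red spot is at top (366,236)/side (325,295). The blue spot is at top (322,241)/side (289,264). I'll check with close crops.

```bash
cat > h.py <<'E'
from rig import ctrl
import cv2,numpy as np
def cam(n): return ctrl.get_image(n)
def ray(c,u,v):
    K=c["K"];p=np.array([[[u,v]]],float)
    a=cv2.undistortPoints(p,K,np.array([c["k1"],0,0,0,0.]))[0,0]
    P=np.array(c["pose"]);d=P[:3,:3]@[a[0],a[1],1];return P[:3,3],d/np.linalg.norm(d)
def onz(c,u,v,z):
    o,d=ray(c,u,v);return o+d*(z-o[2])/d[2]
def tri(c1,p1,c2,p2):
    o1,d1=ray(c1,*p1);o2,d2=ray(c2,*p2)
    s=np.linalg.lstsq(np.c_[d1,-d2],o2-o1,rcond=None)[0]
    a=o1+d1*s[0];b=o2+d2*s[1];return (a+b)/2,np.linalg.norm(a-b)
def proj(c,X):
    P=np.array(c["pose"]);q=P[:3,:3].T@(np.array(X)-P[:3,3])
    return cv2.projectPoints(q[None],np.zeros(3),np.zeros(3),c["K"],np.array([c["k1"],0,0,0,0.]))[0][0,0]
E
python3 - <<'E'
from h import *
s,t=cam("side"),cam("top")
def crop(c,x,y,w,h,k): return cv2.resize(np.ascontiguousarray(c["pixels"][y:y+h,x:x+w,::-1]),None,fx=k,fy=k,interpolation=cv2.INTER_CUBIC)
a=np.hstack([crop(s,190,150,80,100,5),crop(t,175,205,80,100,5)])
cv2.imwrite("pics/c1.png",a)
for nm,f in(("red",lambda p:(p[...,0]>150)&(p[...,1]<60)&(p[...,2]<60)),("blue",lambda p:(p[...,2]>90)&(p[...,0]<70)&(p[...,1]<110))):
    o=[]
    for c,(x0,x1,y0,y1) in((s,(240,385,225,355)),(t,(290,400,195,285))):
        m=f(c["pixels"][y0:y1,x0:x1].astype(int));v,u=np.nonzero(m);o.append((u.mean()+x0,v.mean()+y0));print(nm,o[-1],m.sum())
    print(tri(s,o[0],t,o[1]))
for n,a,b in(("probeA handle top?",(224,163),(200,229)),("front decoy",(213,187),(254,272)),("mid decoy",(284,157),(255,186)),("mug",(368,217),(336,156))): print(n,tri(s,a,t,b))
E
```

```text
red (np.float64(nan), np.float64(nan)) 0
red (np.float64(365.72222222222223), np.float64(235.91666666666666)) 72
 ** On entry to DLASCL parameter number  4 had an illegal value
 ** On entry to DLASCL parameter number  4 had an illegal value
 ** On entry to DLASCL parameter number  4 had an illegal value
 ** On entry to DLASCL parameter number  4 had an illegal value
 ** On entry to DLASCL parameter number  5 had an illegal value
 ** On entry to DLASCL parameter number  4 had an illegal value<stdin>:9: RuntimeWarning: Mean of empty slice.
  ret = ret.dtype.type(ret / rcount)
Traceback (most recent call last):
  File "h.py", line 12, in tri
    s=np.linalg.lstsq(np.c_[d1,-d2],o2-o1,rcond=None)[0]
      ~~~~~~~~~~~~~~~^^^^^^^^^^^^^^^^^^^^^^^^^^^^^^^^
numpy.linalg.LinAlgError: SVD did not converge in Linear Least Squares
```

View pics/c1.png

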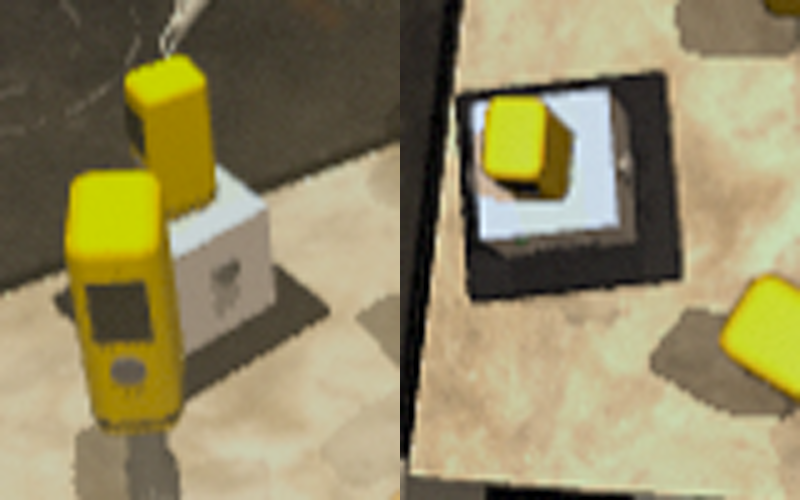

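The docked probe is at top-crop (514,138), which is pixel (198,232.6), standing in the white dock. The tool can't be tilted by the moves, so I'll have to pivot the probe in the jaws to get the 20° slope. I measure next.

```bash
python3 - <<'E'
from h import *
np.set_printoptions(precision=4,suppress=True)
s,t=cam("side"),cam("top")
for nm,sg,w in(("red",0,((312,338,282,308),(355,377,226,247))),("blue",2,((278,300,254,274),(312,332,232,250)))):
    o=[]
    for c,(x0,x1,y0,y1) in((s,w[0]),(t,w[1])):
        p=c["pixels"][y0:y1,x0:x1].astype(float);r=p/p.sum(2,keepdims=True)
        m=r[...,sg]>(.6 if sg==0 else .4);v,u=np.nonzero(m);o.append((u.mean()+x0,v.mean()+y0));print(nm,np.array(o[-1]),m.sum())
    print(tri(s,o[0],t,o[1]))
f=[onz(t,175+x/5,205+y/5,.008) for x,y in((58,95),(267,72),(283,278),(70,300))];print("foot",np.array(f),np.mean(f,0))
print("handletop z.147",onz(t,197.8,232.6,.147))
h=[onz(t,175+x/5,205+y/5,.145) for x,y in((87,97),(145,97),(143,182),(83,176))];print(np.array(h))
print("handle tri",tri(s,(190+166/5,150+75/5),t,(197.8,232.6)))
# dock top corners, z .071
print("docktop",np.array([onz(t,175+x/5,205+y/5,.071) for x,y in((70,100),(212,88),(220,232),(83,240))]))
k=4
crop=lambda c,x,y,w,h:cv2.resize(np.ascontiguousarray(c["pixels"][y:y+h,x:x+w,::-1]),None,fx=k,fy=k,interpolation=cv2.INTER_CUBIC)
cv2.imwrite("pics/c2.png",crop(t,235,140,180,150))
E
```

```text
red [324.7426 294.495 ] 101
red [365.6154 235.8718] 78
(array([ 0.497 , -0.3523,  0.0612]), np.float64(0.0006741165107491774))
blue [288.971  263.7391] 69
blue [321.5    240.7105] 76
(array([ 0.4799, -0.2557,  0.0609]), np.float64(0.0003024231942442849))
foot [[ 0.5058  0.0569  0.008 ]
 [ 0.5235 -0.04    0.008 ]
 [ 0.428  -0.0563  0.008 ]
 [ 0.411   0.0405  0.008 ]] [0.4671 0.0003 0.008 ]
handletop z.147 [0.4663 0.0007 0.147 ]
[[ 0.4826  0.0139  0.145 ]
 [ 0.4842 -0.0096  0.145 ]
 [ 0.4496 -0.0125  0.145 ]
 [ 0.4504  0.0119  0.145 ]]
handle tri (array([0.4675, 0.0005, 0.1464]), np.float64(0.002353651315405173))
docktop [[ 0.4933  0.037   0.071 ]
 [ 0.5029 -0.0248  0.071 ]
 [ 0.44   -0.0346  0.071 ]
 [ 0.4324  0.0245  0.071 ]]
```

View pics/c2.png

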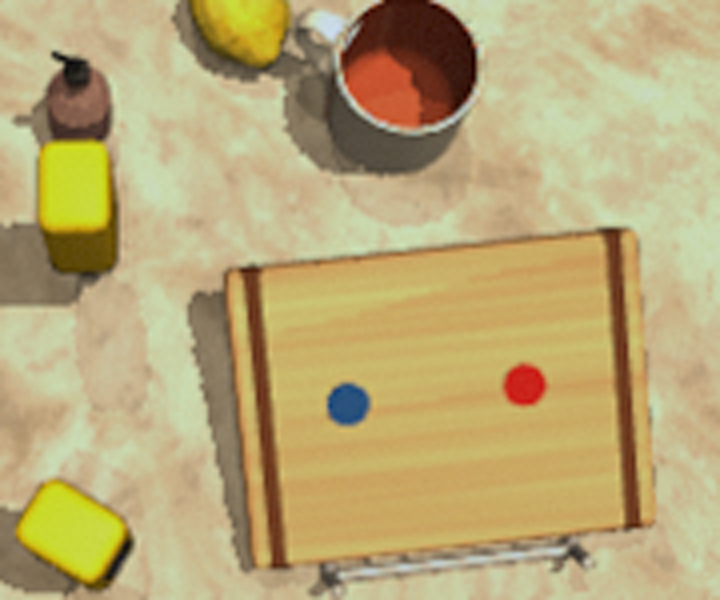

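The crop shows the board with red at crop (524,385) and blue at (348,404). The mug is behind it, and the decoys are left of it at (75,185) and (75,530). I'll check the slope direction and the obstacles numerically, then start moving to above the dock.

```bash
python3 - <<'E'
from h import *
np.set_printoptions(precision=4,suppress=True)
s,t=cam("side"),cam("top")
for n,a,b in(("TL",(298,227),(228,270)),("TR",(380,290),(637,228)),("BR",(318,355),(655,525)),("BL",(241,285),(255,567))): print(n,tri(s,a,t,(235+b[0]/4,140+b[1]/4)))
for n,a,b in(("front decoy",(213,187),(254,272)),("mid decoy",(284,159),(254,186)),("mug",(368,217),(337,156)),("bottle top",(312,170),(252.5,157)),("jar",(279,148),(194,156))): print(n,tri(s,a,t,b))
st=ctrl.read_state();p=st["ee_pos"];y=st["tcp_rot"][2]
d=np.array([.4668,.0005])-p[:2];print("shift mm",1e3*(d@[np.cos(y),np.sin(y)]),1e3*(d@[np.sin(y),-np.cos(y)]),p,y)
E
```

```text
TL (array([ 0.5484, -0.1861,  0.0681]), np.float64(0.000684842558464574))
TR (array([ 0.5822, -0.4083,  0.0805]), np.float64(0.006141397577633514))
BR (array([ 0.4259, -0.4325,  0.037 ]), np.float64(0.0018715128427234154))
BL (array([ 0.3905, -0.2131,  0.0049]), np.float64(0.0005173774514446715))
front decoy (array([ 0.3924, -0.1227,  0.2041]), np.float64(0.0018700006626909212))
mid decoy (array([ 0.5585, -0.1087,  0.1961]), np.float64(0.001582215702604276))
mug (array([ 0.6584, -0.2758,  0.1165]), np.float64(0.00047577388586152034))
bottle top (array([ 0.6433, -0.0949,  0.1238]), np.float64(0.004012905088168481))
jar (array([0.6386, 0.0353, 0.1105]), np.float64(0.0021365921728302177))
shift mm -501.3768869080412 442.5531309838435 [0.2061 0.6164 0.2311] 1.2480203267525576
```

step_arm --plan '[-36, 32, -10, 0, -72, 64, -20, 0, -108, 96, -30, 0, -144, 128, -40, 0, -180, 160, -50, 0]' --hand 1 --squeeze 60

```text
time: 0.9
ee_pos: [0.3011, 0.3933, 0.2818]
tcp_rot: [3.141, -0.0, 1.249]
force: [0.9, -0.7, 0.5]
width: 0.998
```

step_arm --plan '[-36, 32, 0, 0, -72, 64, 0, 0, -108, 96, 0, 0, -144, 128, 0, 0, -180, 160, 0, 0]'

```text
time: 1.4
ee_pos: [0.3958, 0.1717, 0.2817]
tcp_rot: [3.14, -0.001, 1.248]
force: [1.2, -0.2, 0.4]
width: 1.001
```

step_arm --plan '[-36, 30, 0, -0.1, -72, 60, 0, -0.2, -108, 91, 0, -0.3, -142, 123, 0, -0.38, -142, 123, 0, -0.38]'

```text
time: 1.9
ee_pos: [0.4684, -0.0044, 0.2815]
tcp_rot: [3.141, 0.001, 1.623]
force: [-0.3, 0.7, 0.8]
width: 1.001
```

step_arm --plan '[5, -1, 30, 0, 5, -1, 65, 0, 5, -1, 95, 0, 5, -1, 105, 0, 5, -1, 105, 0]'

```text
time: 2.4
ee_pos: [0.4648, 0.0053, 0.1752]
tcp_rot: [-3.139, -0.001, 1.628]
force: [0.1, -0.3, 0.5]
width: 1.001
```

```bash
python3 - <<'E'
from h import *
s,t=cam("side"),cam("top")
crop=lambda c,x,y,w,h,k=4:cv2.resize(np.ascontiguousarray(c["pixels"][y:y+h,x:x+w,::-1]),None,fx=k,fy=k,interpolation=cv2.INTER_CUBIC)
cv2.imwrite("pics/c3.png",np.hstack([crop(s,180,110,100,130),crop(t,150,170,100,130)]));print(ctrl.read_state()["ee_pos"])
for c in(s,t):print(proj(c,ctrl.read_state()["ee_pos"]),proj(c,(.4668,.0005,.147)))
E
```

```text
[0.46669807 0.00479144 0.177846  ]
[220.06284108 152.582455  ] [222.3449778 164.9789054]
[192.88934609 229.69494647] [197.93621955 232.37705906]
```

View pics/c3.png

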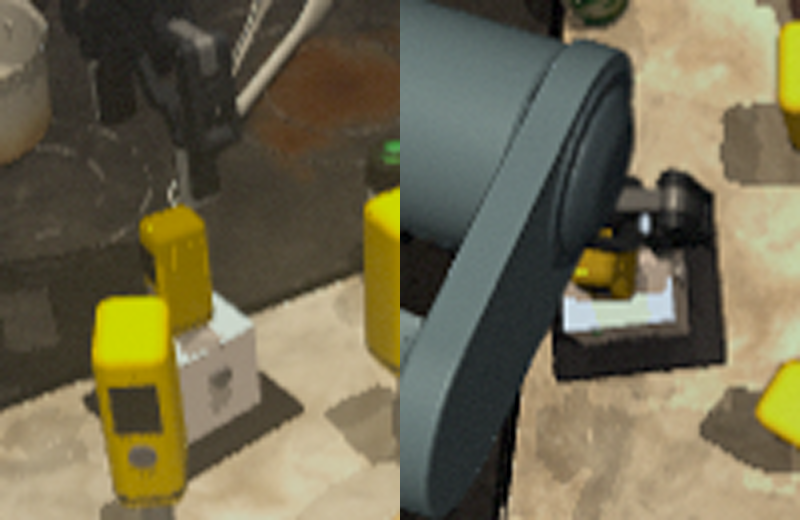

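Crop: the open fingers straddle the docked handle, with finger tips at about (115,115) and (205,190) and the handle top at (172,225). Centring 4 mm, descending and gripping.

step_arm --plan '[-4, 0, 25, 0, -4, 0, 50, 0, -4, 0, 70, 0, -4, 0, 80, 0, -4, 0, 80, 0]'

```text
time: 3.0
ee_pos: [0.4662, 0.0008, 0.0965]
tcp_rot: [-3.141, -0.0, 1.628]
force: [-0.4, -0.2, -0.1]
width: 1.0
```

step_arm --plan '[0, 0, 0, 0, 0, 0, 0, 0, 0, 0, 0, 0, 0, 0, 0, 0, 0, 0, 0, 0]' --hand 0 --squeeze 60

```text
time: 3.5
ee_pos: [0.4664, 0.0016, 0.0968]
tcp_rot: [3.14, -0.002, 1.627]
force: [0.6, 3.8, 3.0]
width: 0.299
```

step_arm --plan '[0, 0, 0, 0, 0, 0, 0, 0, 0, 0, 0, 0]'

```text
time: 3.8
ee_pos: [0.4664, 0.0016, 0.0968]
tcp_rot: [3.141, -0.002, 1.628]
force: [0.3, 4.7, 3.5]
width: 0.297
```

step_arm --plan '[1, 0, -4, 0, 1, 0, -8, 0, 1, 0, -12, 0, 1, 0, -20, 0, 1, 0, -30, 0]'

```text
time: 4.3
ee_pos: [0.4654, 0.0023, 0.1256]
tcp_rot: [-3.141, -0.001, 1.628]
force: [2.2, 4.2, -3.6]
width: 0.3
```

step_arm --plan '[0, 0, -15, 0, 0, 0, -30, 0, 0, 0, -45, 0, 0, 0, -60, 0, 0, 0, -60, 0]'

```text
time: 4.8
ee_pos: [0.4675, 0.0007, 0.1892]
tcp_rot: [3.137, 0.003, 1.628]
force: [0.0, 1.0, -0.4]
width: 0.297
```

```bash
python3 - <<'E'
from h import *
s,t=cam("side"),cam("top")
crop=lambda c,x,y,w,h,k=4:cv2.resize(np.ascontiguousarray(c["pixels"][y:y+h,x:x+w,::-1]),None,fx=k,fy=k,interpolation=cv2.INTER_CUBIC)
cv2.imwrite("pics/c4.png",crop(s,180,110,100,130));e=ctrl.read_state()["ee_pos"];print(e,proj(s,e-[0,0,.086]),ctrl.read_state()["force"])
E
```

```text
[0.46599077 0.00126131 0.18654193] [223.82376137 181.10859037] [ 0.45132047  0.24848643 -0.9396975 ]
```

View pics/c4.png

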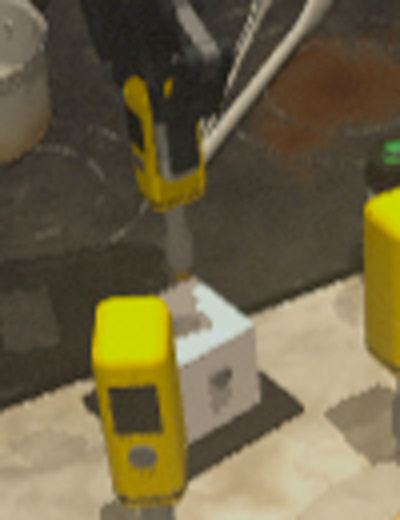

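Crop: the probe is held clear of the dock, its brass tip at (184,280), which is pixel (226,180). This agrees with the prediction. Next I take it behind the dock and pivot it in the jaws by pulling the barrel against the dock's far edge.

step_arm --plan '[2, 20, 0, 0, 4, 40, 0, -0.06, 6, 56, 0, -0.115, 6, 56, 0, -0.115]'

```text
time: 5.3
ee_pos: [0.522, 0.0109, 0.1852]
tcp_rot: [-3.14, 0.0, 1.744]
force: [-0.4, 0.2, -1.2]
width: 0.301
```

step_arm --plan '[0, 0, 20, 0, 0, 0, 40, 0, 0, 0, 52, 0, 0, 0, 52, 0]' --squeeze 30

```text
time: 5.7
ee_pos: [0.5192, 0.0111, 0.1317]
tcp_rot: [-3.136, -0.002, 1.742]
force: [0.6, -0.2, -1.3]
width: 0.299
```

step_arm --plan '[0, -6, 0, 0, 0, -12, 0, 0, 0, -18, 0, 0, 0, -22, 0, 0, 0, -25, 0, 0]'

```text
time: 6.2
ee_pos: [0.4992, 0.0067, 0.1361]
tcp_rot: [3.133, 0.001, 1.742]
force: [7.2, 2.0, -3.2]
width: 0.297
```

step_arm --plan '[0, -4, 0, 0, 0, -7, 0, 0, 0, -10, 0, 0, 0, -10, 0, 0]'

```text
time: 6.6
ee_pos: [0.4891, 0.005, 0.1359]
tcp_rot: [3.134, 0.001, 1.742]
force: [5.8, 1.8, -2.4]
width: 0.298
```

step_arm --plan '[0, -3, 0, 0, 0, -6, 0, 0, 0, -9, 0, 0, 0, -12, 0, 0, 0, -12, 0, 0]'

```text
time: 7.1
ee_pos: [0.4776, 0.0027, 0.1362]
tcp_rot: [3.133, 0.002, 1.742]
force: [4.8, 0.6, -1.6]
width: 0.302
```

```bash
python3 - <<'E'
from h import *
s,t=cam("side"),cam("top")
crop=lambda c,x,y,w,h,k=4:cv2.resize(np.ascontiguousarray(c["pixels"][y:y+h,x:x+w,::-1]),None,fx=k,fy=k,interpolation=cv2.INTER_CUBIC)
cv2.imwrite("pics/c5.png",np.hstack([crop(s,190,110,100,130),crop(t,150,170,100,130)]));e=ctrl.read_state()["ee_pos"];print(e,proj(s,e-[0,0,.086]),ctrl.read_state()["force"])
g=e+[0,0,.019]
for a in(.2,.35):
  p=g+.105*np.array([.985*np.sin(a),.171*np.sin(a),-np.cos(a)]);print(a,proj(s,p),proj(t,p))
E
```

```text
[0.47767008 0.00270024 0.13624572] [229.8896582  195.36193266] [ 5.18534501  1.50972909 -1.6309646 ]
0.2 [236.73046222 190.96487469] [204.54122155 225.26399663]
0.35 [241.54770619 186.96234408] [203.77669997 218.29027629]
```

View pics/c5.png

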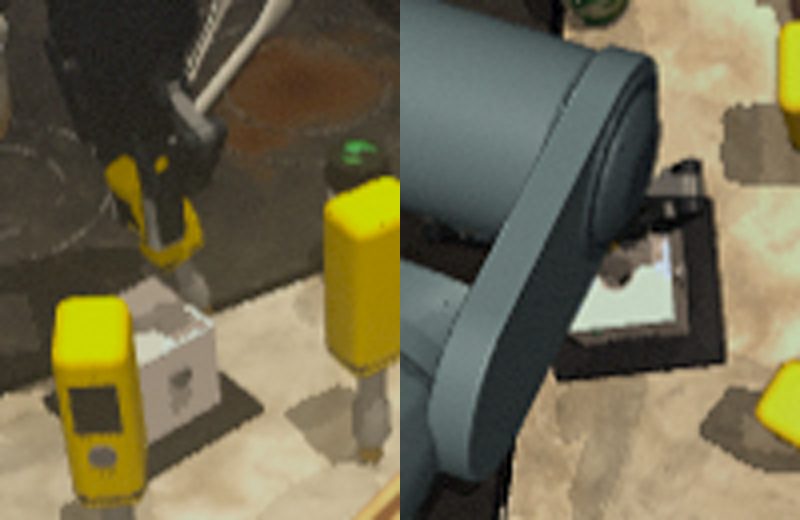

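The crop shows the probe visibly tilted in the jaws, its barrel at (190,285) leaning against the dock's far edge. I push 4 mm more, back off, lift and measure the tilt.

step_arm --plan '[0, -2, 0, 0, 0, -4, 0, 0, 0, -4, 0, 0]'

```text
time: 7.5
ee_pos: [0.474, 0.002, 0.1364]
tcp_rot: [3.133, 0.002, 1.742]
force: [6.0, 1.9, -1.1]
width: 0.298
```

step_arm --plan '[0, 10, 0, 0, 0, 25, 0, 0, 0, 25, -30, 0, 0, 25, -60, 0, 0, 25, -60, 0]'

```text
time: 8.0
ee_pos: [0.4986, 0.006, 0.1988]
tcp_rot: [3.135, 0.003, 1.743]
force: [0.8, -0.1, -0.6]
width: 0.294
```

```bash
python3 - <<'E'
from h import *
s,t=cam("side"),cam("top")
crop=lambda c,x,y,w,h,k=5:cv2.resize(np.ascontiguousarray(c["pixels"][y:y+h,x:x+w,::-1]),None,fx=k,fy=k,interpolation=cv2.INTER_CUBIC)
cv2.imwrite("pics/c6.png",np.hstack([crop(s,200,100,80,100),crop(t,165,170,80,100)]));S=ctrl.read_state();e=S["ee_pos"];print(e,S["force"],S["tcp_rot"])
g=e+[0,0,.019]
for a in(0,.1,.2,.25,.3,.35,.4):
  p=g+.105*np.array([.985*np.sin(a),.171*np.sin(a),-np.cos(a)]);print(a,(proj(s,p)-[200,100])*5,(proj(t,p)-[165,170])*5+[400,0])
E
```

```text
[0.49597429 0.00650821 0.19441559] [-1.35879182 -0.16561916 -1.8678935 ] [3.14149764e+00 2.85020228e-04 1.74305992e+00]
0 [170.59676238 365.00812769] [574.54202738 257.79893816]
0.1 [188.41389476 354.96516553] [572.75059861 233.38621889]
0.2 [205.73025765 343.34768561] [570.54866411 208.79369193]
0.25 [214.16260397 336.98133851] [569.29867431 196.48181314]
0.3 [222.42488027 330.26131491] [567.95210954 184.1871033 ]
0.35 [230.5029132  323.20148267] [566.5111472  171.93024878]
0.4 [238.38288165 315.81595765] [564.97804582 159.73196207]
```

View pics/c6.png

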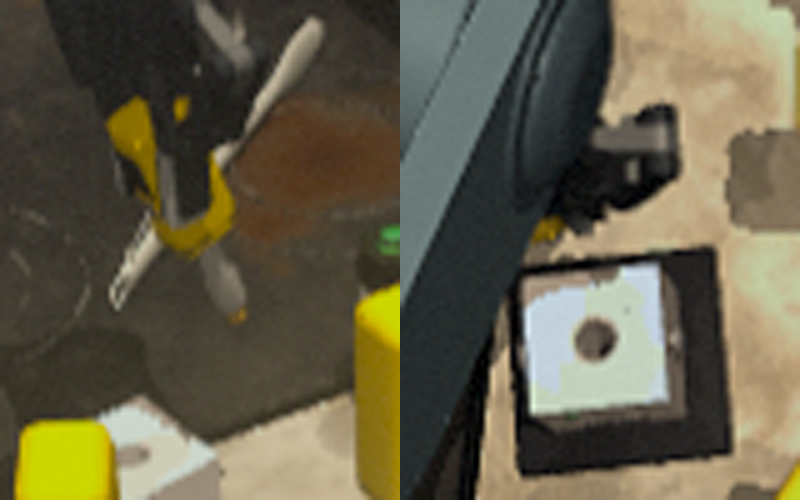

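Crop: brass tip at (240,321), which fits a tilt of about 0.36 rad toward +x (wanted 0.35). I re-tighten the grip, lift over the 0.2 m decoys and carry to above the red spot.

step_arm --plan '[0, 0, -40, 0, 0, 0, -80, 0, 0, 0, -125, 0, 0, 0, -125, 0]' --squeeze 60

```text
time: 8.5
ee_pos: [0.4982, 0.006, 0.3249]
tcp_rot: [3.133, 0.004, 1.743]
force: [0.5, 0.7, -1.3]
width: 0.294
```

step_arm --plan '[-38, -12, 0, 0, -76, -24, 0, 0, -114, -36, 0, 0, -152, -48, 0, 0, -190, -60, 0, 0]'

```text
time: 9.0
ee_pos: [0.4681, -0.192, 0.3165]
tcp_rot: [-3.138, -0.003, 1.743]
force: [0.2, -0.2, -1.1]
width: 0.297
```

step_arm --plan '[-38, -12, 0, 0, -76, -24, 0, 0, -114, -36, 0, 0, -152, -48, 0, 0, -164, -50, 0, 0]'

```text
time: 9.5
ee_pos: [0.4465, -0.3636, 0.316]
tcp_rot: [-3.138, -0.004, 1.739]
force: [0.5, 0.2, -2.6]
width: 0.295
```

step_arm --plan '[0, 0, 35, 0, 0, 0, 70, 0, 0, 0, 105, 0, 0, 0, 135, 0, 0, 0, 135, 0]'

```text
time: 10.0
ee_pos: [0.4454, -0.3571, 0.1771]
tcp_rot: [-3.135, -0.012, 1.743]
force: [0.5, -0.1, -1.9]
width: 0.296
```

```bash
cat > look.py <<'E'
from h import *
import sys
s,t=cam("side"),cam("top")
crop=lambda c,x,y,w,h,k=5:cv2.resize(np.ascontiguousarray(c["pixels"][y:y+h,x:x+w,::-1]),None,fx=k,fy=k,interpolation=cv2.INTER_CUBIC)
cv2.imwrite(sys.argv[1],np.hstack([crop(s,275,215,80,110),crop(t,325,190,80,110)]));S=ctrl.read_state();e=S["ee_pos"];print(e,S["force"],S["tcp_rot"],S["width"],S["time"])
f=lambda p:print(p,(proj(s,p)-[275,215])*5,(proj(t,p)-[325,190])*5+[400,0])
g=e+[0,0,.019]
f(np.array([.497,-.3523,.0612]))
for a in(.3,.35,.4): f(g+.105*np.array([.985*np.sin(a),.171*np.sin(a),-np.cos(a)]))
E
python3 look.py pics/c7.png
```

```text
[ 0.44796219 -0.36022272  0.18338223] [ 0.17174152 -0.59791114 -0.00658947] [-3.14032534e+00 -2.29732841e-03  1.74347213e+00] 0.2948662193376377 10.1
[ 0.497  -0.3523  0.0612] [249.65878142 397.33003087] [602.82249088 230.0431036 ]
[ 0.47852637 -0.35491666  0.1020719 ] [221.87390194 359.15716474] [625.7300479  258.67650225]
[ 0.4834264  -0.35406599  0.10374809] [231.96933266 348.62518022] [624.78513426 246.45767367]
[ 0.48823778 -0.35323072  0.10567082] [241.90950992 337.85584947] [623.98243076 234.34386033]
```

View pics/c7.png

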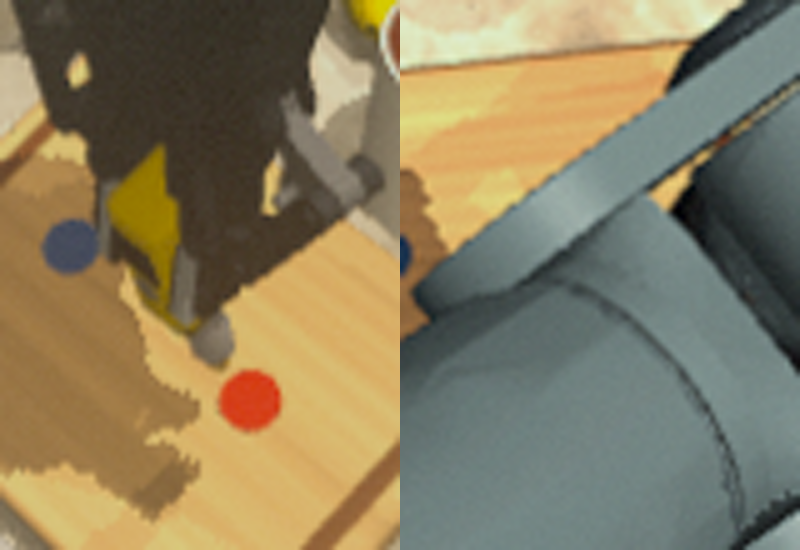

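The crop shows the tip at (222,367), up-slope of the red spot at (251,401), and it is on course. The arm was still settling when the picture was taken. I move 30 mm closer along the board's normal, let it settle, and look again.

step_arm --plan '[0, 5, 14, 0, 0, 10, 28, 0, 0, 10, 28, 0, 0, 10, 28, 0, 0, 10, 28, 0]'

```text
time: 10.6
ee_pos: [0.4583, -0.3596, 0.1568]
tcp_rot: [3.141, 0.001, 1.743]
force: [0.1, -0.4, -1.5]
width: 0.302
```

```bash
python3 look.py pics/c8.png
```

```text
[ 0.45826005 -0.35974165  0.15699743] [ 0.04382311  0.20919054 -1.28879908] [3.14097898e+00 1.08418895e-03 1.74288537e+00] 0.29537292573257484 10.7
[ 0.497  -0.3523  0.0612] [249.65878142 397.33003087] [602.82249088 230.0431036 ]
[ 0.48882423 -0.35443558  0.07568709] [238.52602765 388.57399791] [613.38218796 243.78825915]
[ 0.49372426 -0.35358492  0.07736329] [248.27695883 378.31693341] [612.45545992 231.91190041]
[ 0.49853565 -0.35274964  0.07928602] [257.88338808 367.83781981] [611.66367452 220.13428887]
```

View pics/c8.png

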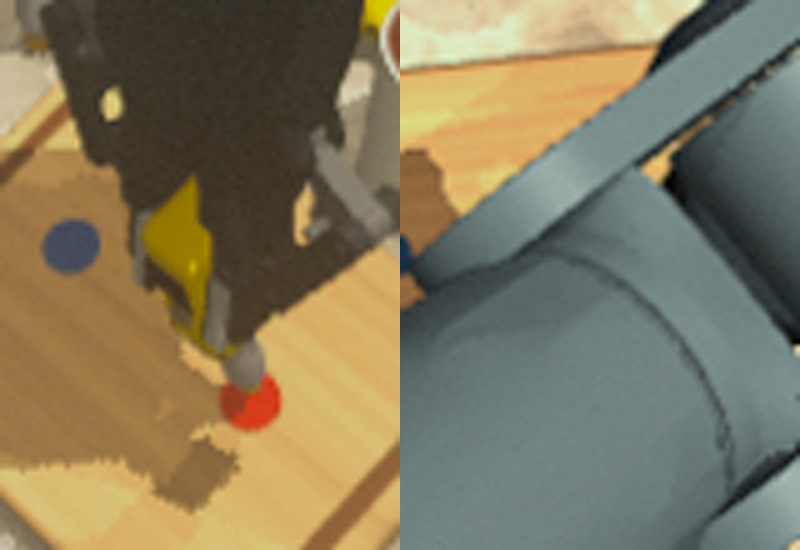

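Crop: the blue spot is at (70,245). The steel barrel ends at (250,388), with the tip over the upper part of the red disc (250,400), a few mm nearer to the board than computed. I feel for the contact in 3 mm steps along the normal.

step_arm --plan '[0, 1, 3, 0, 0, 1, 3, 0, 0, 1, 3, 0]'

```text
time: 11.0
ee_pos: [0.459, -0.3591, 0.1532]
tcp_rot: [-3.141, -0.0, 1.743]
force: [1.1, -0.3, -1.5]
width: 0.299
```

step_arm --plan '[0, 1, 3, 0, 0, 1, 3, 0, 0, 1, 3, 0]'

```text
time: 11.3
ee_pos: [0.46, -0.3589, 0.1501]
tcp_rot: [-3.141, -0.0, 1.743]
force: [-0.5, 0.8, -1.6]
width: 0.298
```

```bash
python3 - <<'E'
from h import *
F=[];P=[]
for i in range(8):
    c=cam("side");S=ctrl.read_state();F.append(S["force"]);P.append(S["ee_pos"])
print(np.mean(F,0),np.std(F,0),np.mean(P,0))
E
```

```text
[-0.14417455 -0.11917919 -1.37359685] [0.52657219 0.60860268 0.27990913] [ 0.46003023 -0.35907637  0.15033637]
```

```bash
cat > avg.py <<'E'
from h import *
F=[];P=[]
for i in range(8):
    c=cam("side");S=ctrl.read_state();F.append(S["force"]);P.append(S["ee_pos"])
print(np.mean(F,0),np.mean(P,0),S["time"])
E
```

step_arm --plan '[0, 1, 3, 0, 0, 1, 3, 0]'

```text
time: 11.9
ee_pos: [0.4609, -0.3586, 0.1468]
tcp_rot: [-3.141, -0.001, 1.743]
force: [0.5, 0.1, -2.1]
width: 0.296
```

```bash
python3 avg.py
```

```text
[ 0.15127989  0.38929309 -1.39577539] [ 0.46098932 -0.35883329  0.14721619] 12.3
```

step_arm --plan '[0, 1, 3, 0, 0, 1, 3, 0]'

```text
time: 12.5
ee_pos: [0.4619, -0.3584, 0.1438]
tcp_rot: [-3.141, -0.001, 1.743]
force: [-0.2, 0.0, -0.8]
width: 0.294
```

```bash
python3 avg.py
```

```text
[-0.23174282  0.48997378 -1.17434183] [ 0.4619806  -0.35866547  0.14423302] 12.9
```

step_arm --plan '[0, 1, 3, 0, 0, 1, 3, 0]'

```text
time: 13.1
ee_pos: [0.4629, -0.3583, 0.1408]
tcp_rot: [-3.141, -0.001, 1.743]
force: [0.2, 0.6, -0.9]
width: 0.301
```

```bash
python3 avg.py; python3 - <<'E'
from h import *
s=cam("side");x,y=300,260
cv2.imwrite("pics/c9.png",cv2.resize(np.ascontiguousarray(s["pixels"][y:y+50,x:x+50,::-1]),None,fx=12,fy=12,interpolation=cv2.INTER_CUBIC))
r=np.array([.497,-.3523,.0612])
for d in((0,0,0),(.0098,.0017,.0034),(-.0017,.0098,0),(-.0034,-.0006,.0094)):print((proj(s,r+d)-[x,y])*12)
E
```

```text
[ 0.12697722 -0.08413985 -1.33517327] [ 0.46295806 -0.35850161  0.14123391] 13.5
[299.1810754  413.59207409]
[344.92493164 365.16708676]
[252.87456905 373.54311902]
[288.87885552 390.88531183]
```

View pics/c9.png

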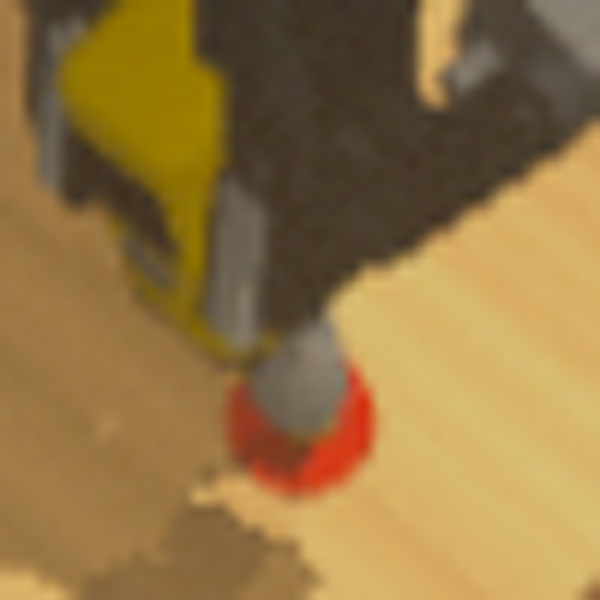

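Crop: the red disc's centre is at about (301,422), and the brass tip just below the barrel is at about (305,440), so about 3 mm off. I correct by 2 mm each way and go on down.

step_arm --plan '[2, 3, 2, 0, 2, 3, 2, 0]'

```text
time: 13.75
ee_pos: [0.4659, -0.3559, 0.1394]
tcp_rot: [3.141, 0.0, 1.743]
force: [0.0, -0.4, 0.4]
width: 0.3
```

```bash
python3 avg.py
```

```text
[0.17020551 0.3507995  0.23173513] [ 0.46580554 -0.35601689  0.1395056 ] 14.15
```

step_arm --plan '[0, 1, 3, 0, 0, 1, 3, 0]'

```text
time: 14.35
ee_pos: [0.4667, -0.3561, 0.1362]
tcp_rot: [3.141, 0.0, 1.743]
force: [0.5, -0.6, 2.7]
width: 0.297
```

```bash
python3 avg.py
```

```text
[-0.21739557  0.03158696  1.24911927] [ 0.46662922 -0.35605642  0.13644261] 14.75
```

Contact is about 2.8 N along the normal, which puts the plunger about 4.5 mm in. The distance from grip to spot is 99 mm, so it agrees, and the implied tilt is about 0.32 rad. One last look.

```bash
python3 - <<'E'
from h import *
s=cam("side");x,y=270,200
a=cv2.resize(np.ascontiguousarray(s["pixels"][y:y+120,x:x+120,::-1]),None,fx=5,fy=5,interpolation=cv2.INTER_CUBIC);cv2.imwrite("pics/c10.png",a)
e=ctrl.read_state()["ee_pos"]+[0,0,.019];print("red",(proj(s,(.497,-.3523,.0612))-[x,y])*5)
for t in(.25,.32,.4):
  ax=np.array([.985*np.sin(t),.171*np.sin(t),-np.cos(t)]);print(t,[((proj(s,e+ax*l)-[x,y])*5).round() for l in(.045,.093,.100)])
E
```

```text
red [274.65878142 472.33003087]
0.25 [array([246., 417.]), array([259., 475.]), array([260., 483.])]
0.32 [array([252., 411.]), array([271., 462.]), array([273., 469.])]
0.4 [array([259., 404.]), array([284., 448.]), array([288., 454.])]
```

View pics/c10.png

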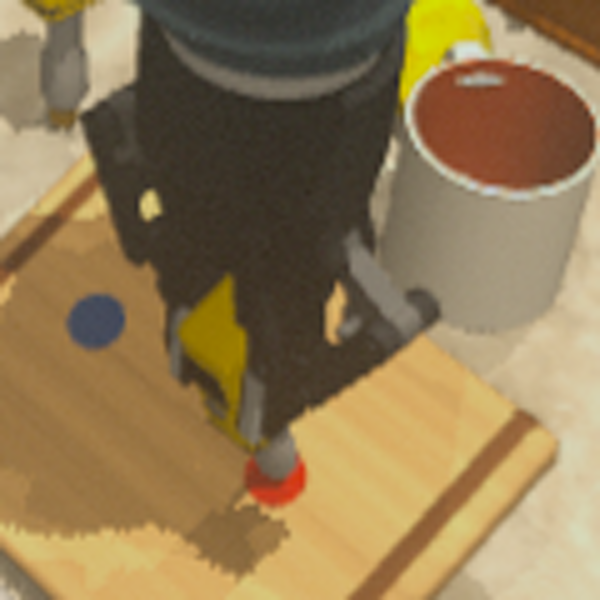

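The tip, at about (280,478), sits on the red disc at (275,477). The probe is held and the mug has not moved. Handing in.

```bash
python3 -c "
from rig import ctrl
print(ctrl.hand_in())"
```

```text
the job is handed in; nothing more can be done
None
```

I handed the job in at about 15 s of the 38 s allowed, with the probe still gripped and pressed on the red spot. No verdict was reported.

**What I did:** I pulled the yellow probe straight up out of the dock. The moves cannot tilt the tool, so I pivoted the probe about 20° in the jaws by drawing its barrel against the dock's far edge. Then I carried it over the taller look-alikes and pressed it on the red spot along the board's normal.

**Last checks:**
- **Press:** the push was about 2.8 N, which puts the sprung tip about 4.5 mm in. The force rose with travel as the spring should, and the grip-to-spot distance of 99 mm agrees.
- **Position:** the tip looked within about 3 mm of the red spot's centre in the last picture.
- **Squareness:** I estimate a tilt of about 0.32 rad against the board's 0.35, which is well inside 0.17 rad.
- **Grip:** the squeeze is set to 60 N and the opening is steady at about 25 mm.
- **Bystanders:** the mug had not visibly moved. I did not re-measure the bottle or jar; no contact force was felt on the way over.

**What disagreed:**
- **Tilt:** the picture taken right after the pivot gave about 0.36 rad, slightly more than the final estimate. The arm was still moving at that moment.
- **Side force:** the side force at contact was close to zero, where a frictionless contact would give about 1 N. I put that down to friction at the tip and sensor noise.

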